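# Turn the row round into the carrying tray

## Task

Move the four things in the row on the wooden rack over to the grey carrying tray, one to a bay, in reverse order: the thing nearest the wooden rack's red end goes into the bay farthest from the tray's red end, and so on along the row. Set each one down flat, the same way up as it lay, in the middle of its bay, and let go; the coloured plates stay on the rack.

Things in the scene. Friction and masses are not known exactly. Their poses are not given: they have to be found in the camera images.
- spool_centre (a point): centre (half-way up) of the pale grey-white spool of wire on the rack, lying flat with its axis upright: 62 mm across, 38 mm high, 0.3 kg; z up. Round: grip it across in any direction
- green_tape_centre (a point): centre (half-way up) of the small green roll of tape on the rack, lying flat: 60 mm across, 18 mm high; z up. Round and firm (its middle cannot be entered): grip it across from outside in any direction
- black_tape_centre (a point): centre (half-way up) of the small black roll of tape on the rack, lying flat: 56 mm across, 19 mm high; z up. Round and firm (its middle cannot be entered): grip it across from outside in any direction
- measure_centre (a point): centre (half-way up) of the yellow tape measure's case, standing upright: 36 mm thick along its x (grip it across this), 72 mm long along its y (a small hook sticks out another 14 mm at -y), 66 mm high; z up, 0.28 kg. At the start its y points along the wooden rack's x, or at most some 0.2 rad off; it fits a bay only with its length across the tray, that is along the tray's x, either way round
- pad_blue: flat blue square plate, 80 x 80 x 3 mm, fixed on the wooden rack, on which the spool lies at the start; it stays where it is (fixed). Origin: centre of its underside, x and y along its sides. Only its place in the row varies
- pad_yellow: flat yellow square plate, 80 x 80 x 3 mm, fixed on the wooden rack, on which the green tape lies at the start; it stays where it is (fixed). Origin: centre of its underside, x and y along its sides. Only its place in the row varies
- pad_white: flat white square plate, 80 x 80 x 3 mm, fixed on the wooden rack, on which the black tape lies at the start; it stays where it is (fixed). Origin: centre of its underside, x and y along its sides. Only its place in the row varies
- pad_orange: flat orange square plate, 80 x 80 x 3 mm, fixed on the wooden rack, on which the tape measure lies at the start; it stays where it is (fixed). Origin: centre of its underside, x and y along its sides. Only its place in the row varies
- wood_rack: fixed wooden rack, a flat board 90 mm deep (x) and 396 mm long (y) with an end cheek 12 mm thick and 20 mm high at each end; the cheek at +y is red, the other plain wood. Four coloured plates lie in a row along its y, at about y = +138, +46, -46, -138 mm, on its board, whose top is at z = 12 mm (plate tops at z = 15 mm). Origin: centre of its underside, 3 mm above the bench; z up
- grey_tray: fixed grey carrying tray, 90 mm deep (x) and 396 mm long (y), with four bays in a row along its y, open at the front and back (-x and +x). Bay centres at x = 0, y = +138, +46, -46, -138 mm; bay floor at z = 8 mm. Each bay is about 88 mm wide between dividers 4 mm thick whose tops are at z = 18 mm; the end cheeks are 12 mm thick and rise to z = 20 mm; the cheek at +y is red, the other grey. Origin: centre of its underside, 3 mm above the bench; z up
Mind the look-alikes: they are no part of the job. Leave any white look-alike of the part that bears black_tape_centre alone. What is shaped like the part that bears green_tape_centre but orange or pink is not meant.

How it is judged:
At the end, for the whole second after the job is handed in: Each thing rests, released and upright, in the bay that mirrors its plate's place in the row (first from the rack's red end is last from the tray's red end, and so on), flat on the floor (4 mm, 0.12 rad), its centre within 16 mm of the bay's centre along and across (((y of pad_blue in the frame of wood_rack between 0.092 and 0.25 m and y of spool_centre in the frame of grey_tray between -0.154 and -0.122 m) or (y of pad_blue in the frame of wood_rack between 0 and 0.092 m and y of spool_centre in the frame of grey_tray between -0.062 and -0.03 m) or (y of pad_blue in the frame of wood_rack between -0.092 and 0 m and y of spool_centre in the frame of grey_tray between 0.03 and 0.062 m) or (y of pad_blue in the frame of wood_rack between -0.25 and -0.092 m and y of spool_centre in the frame of grey_tray between 0.122 and 0.154 m)) and x of spool_centre in the frame of grey_tray between -0.016 and 0.016 m and z of spool_centre in the frame of grey_tray between 0.023 and 0.031 m and angle between each of spool_centre, green_tape_centre, black_tape_centre, measure_centre's own z axis and vertical below 0.12 rad and linear speed of each of spool, green_tape, black_tape, measure below 0.02 m/s and angular speed of each of spool, green_tape, black_tape, measure below 0.6 rad/s and ((y of pad_yellow in the frame of wood_rack between 0.092 and 0.25 m and y of green_tape_centre in the frame of grey_tray between -0.154 and -0.122 m) or (y of pad_yellow in the frame of wood_rack between 0 and 0.092 m and y of green_tape_centre in the frame of grey_tray between -0.062 and -0.03 m) or (y of pad_yellow in the frame of wood_rack between -0.092 and 0 m and y of green_tape_centre in the frame of grey_tray between 0.03 and 0.062 m) or (y of pad_yellow in the frame of wood_rack between -0.25 and -0.092 m and y of green_tape_centre in the frame of grey_tray between 0.122 and 0.154 m)) and x of green_tape_centre in the frame of grey_tray between -0.016 and 0.016 m and z of green_tape_centre in the frame of grey_tray between 0.013 and 0.021 m and ((y of pad_white in the frame of wood_rack between 0.092 and 0.25 m and y of black_tape_centre in the frame of grey_tray between -0.154 and -0.122 m) or (y of pad_white in the frame of wood_rack between 0 and 0.092 m and y of black_tape_centre in the frame of grey_tray between -0.062 and -0.03 m) or (y of pad_white in the frame of wood_rack between -0.092 and 0 m and y of black_tape_centre in the frame of grey_tray between 0.03 and 0.062 m) or (y of pad_white in the frame of wood_rack between -0.25 and -0.092 m and y of black_tape_centre in the frame of grey_tray between 0.122 and 0.154 m)) and x of black_tape_centre in the frame of grey_tray between -0.016 and 0.016 m and z of black_tape_centre in the frame of grey_tray between 0.0135 and 0.0215 m and ((y of pad_orange in the frame of wood_rack between 0.092 and 0.25 m and y of measure_centre in the frame of grey_tray between -0.154 and -0.122 m) or (y of pad_orange in the frame of wood_rack between 0 and 0.092 m and y of measure_centre in the frame of grey_tray between -0.062 and -0.03 m) or (y of pad_orange in the frame of wood_rack between -0.092 and 0 m and y of measure_centre in the frame of grey_tray between 0.03 and 0.062 m) or (y of pad_orange in the frame of wood_rack between -0.25 and -0.092 m and y of measure_centre in the frame of grey_tray between 0.122 and 0.154 m)) and x of measure_centre in the frame of grey_tray between -0.016 and 0.016 m and z of measure_centre in the frame of grey_tray between 0.037 and 0.045 m); the robot touches nothing.
It also fails if it takes over 99 s, if anything falls off the work surface, if the arm or the gripper's body presses on something with over 40 N, if the wrist force passes 120 N, or if a joint passes its speed limit or range.

## Robot

A 7-joint arm with a two-finger parallel gripper is mounted at the origin on a cart in front of the work surface, level with it; the furniture and walls round the work are solid. World frame = base frame: x ahead of the robot, y to its left, z up, the work surface at z = 0. Lengths are in m, angles in rad, forces in N, time in s.
With the tool pointing down it reaches from about 0.375 to 0.925 m from the base axis. Payload 3.1 kg.
Tool frame: the origin (TCP) lies midway between the tips of the shut fingers; the grasp point (between the pads) lies 19 mm behind it; z points along the fingers, y is the line along which they close (so a half turn about z gives the same grasp; the last joint's range is limited). The gripper opens to 85 mm and grips with 20 to 120 N. Pads are 22 mm wide; open, the fingers measure 114 mm over their backs; the gripper's body (76 mm by 85 mm) begins 54 mm behind the grasp point. The pads swing forward as they close: fully open they stand 13 mm farther back than shut.
Start: joints at [1.035, 0.383, 0.044, 1.598, -0.018, 1.161, -0.05], TCP at [0.276, -0.589, 0.231] pointing down, gripper open.
Joint ranges: [-2.61, 2.61], [-0.41, 2.15], [-1.48, 1.57], [0, 2.5], [-1.57, 4.71], [0.05, 1.97], [-2.85, 2.85]. Speed limits (rad/s): [2.79, 2.79, 3.14, 3.14, 3.14, 3.14, 3.14].

## Interface

Orientations are given as a unit quaternion [w, x, y, z].
In Python, from workcell import * gives the robot as it stands.
- The arm moves only by the shell command python3 -m jog 'ROWS'. ROWS is a JSON object of lists of equal length, an entry for each row: "offset": the shift along the tool's x, y, z in m, a list of three; "turn": the turn about the tool's z in rad; "grip": the opening, from -1 (shut) to 1 (fully open). A call has 1 to 12 rows; each row shifts and turns the commanded pose from where the row before left it, along the tool's axes as they then stand; what a row does not reach is not made up. A row lasts 1/12 s, in which the tool goes at most 41.7 mm and 7.16 degrees, less where a joint would pass 70% of its speed; a pose out of reach is approached as far as the arm can. A call is refused whole if a number of a shift passes 0.0417 or a number of a turn 0.125, either way. A call with a gripper value outside its range is refused whole. The fingers move at their own pace and stop on an object; the grip force is fixed at half the most. Time passes only in rows, so rows that do not move let the fingers close. It gives the time, the measured TCP pose, the force and the opening at its end, in the units of the state.
- get_obs(): the state, without advancing time (a new reading comes with each control period).
- capture(name): name is "side" or "top"; returns the picture (384x512x3 uint8, red, green, blue); there is no depth.
- calibration(name): a dict with "fx", "fy", "cx", "cy" (pixels), "k1" (the pictures are not rectified: a ray, as slopes to the right and down, at radius r is drawn at 1 + k1 r^2 times it, then the intrinsics apply), "pose" (4x4, takes a point from camera to world coordinates). Camera axes: x right, y up, looking along -z (the intrinsics and any distortion apply to the point x, -y, -z); pixel columns grow to the right and rows downward; lengths in m; the calibration is good to about 2 mm. A picture is of the moment at which its call begins. calibration takes no time and is no camera call.
- finish_job(): hands the job in, once; it reports no verdict.
The state is a dict: "clock": time; "qpos": joint angles; "joint_vel": joint speeds; "joint_torque": joint torques, N m; "ee_pos": TCP position; "ee_rot": TCP orientation; "wrist_force": force on the tool from outside, world axes, zero at the start; "wrist_torque": the same for the moment, N m; "opening": opening from 0.0 (shut) to 1.0 (fully open).
Only numpy, scipy, OpenCV 4.12 (cv2) and the standard library are available. Lean on these libraries where they do the work, as an engineer would, in place of code of your own. Each camera call takes 0.05 s, during which the arm holds its last target. There are 200 camera calls.

## Working session

There is one attempt and no reset: what is moved stays moved. The work goes in short steps, Python scripts to look and compute and a shell command to move; the robot and the scene stay as the last step left them, time stands still between calls to the robot, and variables do not carry over. Pictures are saved under pics/ and viewed, on a budget of 14 in all, crops included, one or two more only if the job needs it, and the job is handed in when it is done.

```bash
mkdir -p pics; python3 - <<'E'
from workcell import *
import cv2
o=get_obs();print(o['clock'],o['ee_pos'],o['ee_rot'],o['opening'])
for n in('side','top'):
    cv2.imwrite(f'pics/{n}0.png',capture(n)[:,:,::-1]);c=calibration(n);print(n,c)
E
```

```text
0.0 [ 0.2751643  -0.58784107  0.22988463] [-1.26879271e-03  9.76128204e-01  2.17191149e-01 -3.51967236e-04] 0.9995979879523219
side {'fx': 423.6424518622383, 'fy': 423.6424518622383, 'cx': 255.7352612791304, 'cy': 203.40182429388872, 'k1': -0.15829255983125173, 'pose': array([[ 0.97995294,  0.07645914, -0.18397348,  0.28964535],
       [-0.19787603,  0.48096715, -0.8541169 , -1.66529153],
       [ 0.02318016,  0.87339831,  0.4864546 ,  0.83444115],
       [ 0.        ,  0.        ,  0.        ,  1.        ]])}
top {'fx': 349.21237515404994, 'fy': 349.21237515404994, 'cx': 248.1610309252637, 'cy': 192.9840325223868, 'k1': -0.04765122015934565, 'pose': array([[ 0.01878417,  0.99627891, -0.08411598,  0.48607071],
       [-0.99976097,  0.0196578 ,  0.00956973, -0.30579354],
       [ 0.01118766,  0.08391611,  0.99641002,  1.08576603],
       [ 0.        ,  0.        ,  0.        ,  1.        ]])}
```

View pics/top0.png

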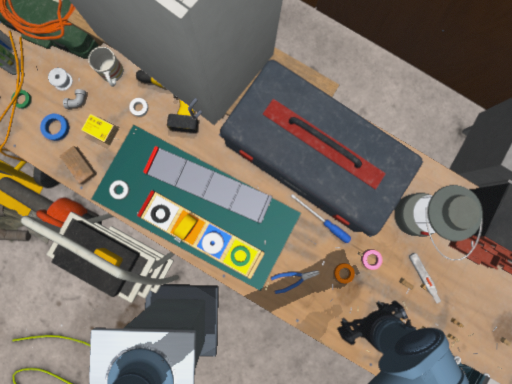

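View pics/side0.png

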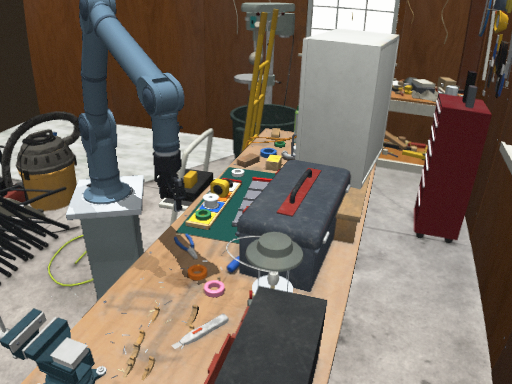

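Top view: rack around (145–262, 192–275), with its red end at (148,203). Tray around (148–270, 148–220), red end at (152,161). From the rack's red end the row is black tape on white (160,214), measure on orange (186,226), spool on blue (212,242), green tape on yellow (240,254). The look-alikes are white rings at (118,189) and (138,106), and orange and pink rings at (345,273) and (372,260). I'll confirm this in an enlarged crop.

```bash
cat > h.py <<'E'
import numpy as np,cv2
from workcell import *
def ray(n,uv):
    c=calibration(n);K=np.array([[c['fx'],0,c['cx']],[0,c['fy'],c['cy']],[0,0,1]])
    p=cv2.undistortPoints(np.float64(uv).reshape(-1,1,2),K,np.array([c['k1'],0,0,0.])).reshape(-1,2)
    d=np.c_[p[:,0],-p[:,1],-np.ones(len(p))]@c['pose'][:3,:3].T
    return c['pose'][:3,3],d
def onz(n,uv,z):
    o,d=ray(n,uv);return o+d*((z-o[2])/d[:,2])[:,None]
def proj(n,P):
    c=calibration(n);q=(np.atleast_2d(P)-c['pose'][:3,3])@c['pose'][:3,:3]
    s=np.c_[q[:,0]/-q[:,2],-q[:,1]/-q[:,2]];s*=1+c['k1']*(s**2).sum(1)[:,None]
    return s*c['fx']+[c['cx'],c['cy']]
E
python3 - <<'E'
from h import *
im=cv2.imread('pics/top0.png')
cv2.imwrite('pics/c1.png',cv2.resize(im[135:280,95:290],None,fx=4,fy=4,interpolation=cv2.INTER_CUBIC))
hsv=cv2.cvtColor(im,cv2.COLOR_BGR2HSV)
for nm,lo,hi in [('blue',(95,120,80),(115,255,255)),('green',(40,120,60),(70,255,255)),('red',(0,150,80),(6,255,255)),('yellow',(20,120,100),(35,255,255)),('orange',(10,150,120),(20,255,255)),('grey',(100,15,120),(125,60,200))]:
    m=cv2.inRange(hsv,lo,hi);m[:140]=0;m[280:]=0;m[:,:95]=0;m[:,290:]=0
    n,_,st,ce=cv2.connectedComponentsWithStats(m)
    for i in range(1,n):
        if st[i,4]>15: print(nm,st[i],ce[i].round(1),onz('top',ce[i],.018).round(4)[0])
E
```

```text
blue [198 225  33  33 253] [216.2 238.5] [ 0.4355 -0.2215  0.018 ]
blue [272 273  18   7  52] [280.7 275.2] [ 0.3288 -0.419   0.018 ]
green [241 249   9   9  18] [245.8 252.4] [ 0.3953 -0.3122  0.018 ]
red [144 147  14  27 114] [150.4 159.5] [ 0.6743 -0.0115  0.018 ]
red [240 150  13  10  53] [245.7 154.8] [ 0.6947 -0.3062  0.018 ]
red [138 191  16  26 103] [145.5 203.1] [ 0.5389 -0.0022  0.018 ]
yellow [173 214  24  26 336] [184.4 226.4] [ 0.4702 -0.1239  0.018 ]
yellow [223 239  35  36 436] [239.8 256.8] [ 0.382  -0.2945  0.018 ]
yellow [ 95 249  23  17 167] [106.2 256.5] [0.3742 0.1114 0.018 ]
yellow [234 250  12  12 107] [239.9 255.6] [ 0.3855 -0.2948  0.018 ]
orange [170 210  35  35 368] [189.9 227.3] [ 0.4678 -0.1409  0.018 ]
grey [ 148  149  123   74 3520] [209.7 185.4] [ 0.5974 -0.1973  0.018 ]
```

View pics/c1.png

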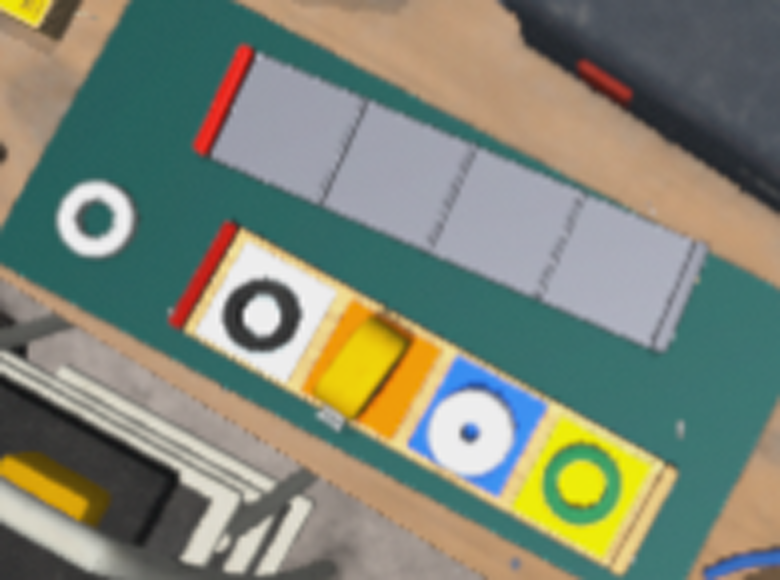

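The crop confirms the order from the red end: black tape on white (262,315), measure on orange (362,368; hook at (330,417)), spool on blue (470,433), green tape on yellow (582,483). The white ring at (95,218) is a look-alike. Next I compute the frames.

```bash
python3 - <<'E'
from h import *
f=lambda L:np.array(L,float)/4+[95,135]-.375
def frame(n,C):
    P=onz('top',f(C),.023)[:,:2]
    y=(P[0]+P[1]-P[2]-P[3]);print(n,P.round(4).tolist(),'L',np.linalg.norm(y)/2,'W',np.linalg.norm(P[0]-P[1]),np.linalg.norm(P[2]-P[3]))
    y/=np.linalg.norm(y);x=np.array([y[1],-y[0]]);c=P.mean(0);print(' c',c.round(4),'yaw',np.arctan2(x[1],x[0]))
    return c,x,y
T=frame('tray',[(247,45),(195,150),(705,245),(658,350)])
R=frame('rack',[(230,222),(172,325),(677,468),(625,570)])
for n,p,z in[('black',(262,315),.037),('spool',(470,433),.056),('green',(582,483),.036)]:
    w=onz('top',f([p]),z)[0];d=w[:2]-R[0];print(n,w.round(4),'in rack',(d@R[1]).round(4),(d@R[2]).round(4),'r',np.hypot(*w[:2]))
for k in(.138,.046,-.046,-.138):
    print(k,'bay',(T[0]+k*T[2]).round(4),'r',np.hypot(*(T[0]+k*T[2])).round(3),'pad',(R[0]+k*R[2]).round(4))
im=cv2.imread('pics/top0.png');h=cv2.cvtColor(im,cv2.COLOR_BGR2HSV)
m=cv2.inRange(h,(20,120,60),(35,255,255));m[:212]=0;m[241:]=0;m[:,:168]=0;m[:,200:]=0
m=cv2.morphologyEx(m,cv2.MORPH_OPEN,np.ones((3,3)))
for i in [m]:
    c=max(cv2.findContours(i,0,1)[0],key=cv2.contourArea);r=cv2.minAreaRect(c);b=cv2.boxPoints(r);print(r,b.tolist(),onz('top',b,.084)[:,:2].round(4).tolist())
    print('crop px',((b-[95,135])*4).round().tolist())
# side projections
for n,p in[('bay',T[0])]: print(proj('side',[*p,.011]))
s=cv2.imread('pics/side0.png')
cv2.imwrite('pics/s1.png',cv2.resize(s[160:240,180:280],None,fx=7,fy=7,interpolation=cv2.INTER_CUBIC))
E
```

```text
tray [[0.7164, -0.0294], [0.6338, 0.0072], [0.5683, -0.3855], [0.4877, -0.3509]] L 0.3862565817293686 W 0.0903719912126455 0.08771256297952251
 c [ 0.6015 -0.1897] yaw -0.390640912329905
rack [[0.5788, -0.0222], [0.4993, 0.0189], [0.3992, -0.3667], [0.3225, -0.3289]] L 0.3893435410587577 W 0.08946946852810357 0.08549944416442429
 c [ 0.4499 -0.1747] yaw -0.4753480547740466
black [ 0.508  -0.0529  0.037 ] in rack -0.0041 0.1349 r 0.5107552530211259
spool [ 0.4245 -0.213   0.056 ] in rack -0.0051 -0.0457 r 0.4749491867811309
green [ 0.3879 -0.2955  0.036 ] in rack 0.0001 -0.1357 r 0.48762740346717376
0.138 bay [ 0.6541 -0.0621] r 0.657 pad [ 0.5131 -0.052 ]
0.046 bay [ 0.6191 -0.1471] r 0.636 pad [ 0.471  -0.1338]
-0.046 bay [ 0.584  -0.2322] r 0.628 pad [ 0.4289 -0.2156]
-0.138 bay [ 0.549  -0.3173] r 0.634 pad [ 0.3868 -0.2974]
((184.17567443847656, 226.55406188964844), (13.7172212600708, 25.574481964111328), 35.53767776489258) [[171.1621551513672, 232.97299194335938], [186.0270233154297, 212.16217041015625], [197.18919372558594, 220.1351318359375], [182.32432556152344, 240.94595336914062]] [[0.4518, -0.0979], [0.512, -0.1385], [0.4899, -0.1712], [0.4299, -0.1305]]
crop px [[305.0, 392.0], [364.0, 309.0], [409.0, 341.0], [349.0, 424.0]]
[[254.39430469 199.85599788]]
```

View pics/s1.png

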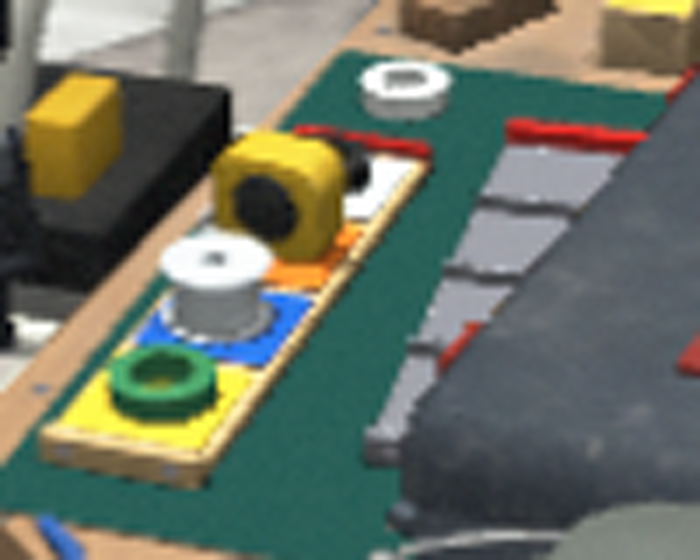

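Side crop: measure standing with its hook towards the robot, spool, and green tape all in line on their plates. The black tape hides behind the measure, and the white ring beside the rack is a decoy. Geometry agrees with the stated row positions to about 5 mm, which is inside the grip margin. I set out for the black tape.

```bash
cat >> h.py <<'E'
def go(x,y,z,yaw=None):
    "yaw = wanted world direction of tool y (mod pi); turn first, then offset in turned axes"
    from scipy.spatial.transform import Rotation as Ro
    o=get_obs();R=Ro.from_quat(np.roll(o['ee_rot'],-1)).as_matrix();c=np.arctan2(R[1,1],R[0,1])
    t=0
    if yaw is not None: t=-((yaw-c+np.pi/2)%np.pi-np.pi/2)
    R2=R@Ro.from_euler('z',t).as_matrix()
    print('clk %.2f'%o['clock'],'ee',o['ee_pos'].round(4),'yawy %.3f'%c,'turn %.3f'%t,'offset',(R2.T@(np.array([x,y,z])-o['ee_pos'])).round(4),'F',o['wrist_force'].round(1),'open %.3f'%o['opening'],'q',o['qpos'].round(2))
E
python3 -m jog '{"offset":[[0,0,0],[0,0,0],[0,0,0],[0,0,0],[0,0,0],[0,0,0]],"turn":[-0.11,-0.11,-0.11,-0.11,-0.11,-0.11],"grip":[1,1,1,1,1,1]}'
python3 -m jog '{"offset":[[0.02,0,0],[0.034,0,0],[0.034,0,0],[0.034,0,0],[0.034,0,0],[0.034,0,0],[0.034,0,0],[0.034,0,0],[0.034,0,0],[0.034,0,0]],"turn":[0,0,0,0,0,0,0,0,0,0],"grip":[1,1,1,1,1,1,1,1,1,1]}'
python3 -m jog '{"offset":[[0.034,0,0],[0.034,0,0],[0.034,-0.005,0],[0.034,-0.01,0],[0.034,-0.01,0],[0.034,-0.01,0],[0.02,0,0],[0,0,0]],"turn":[0,0,0,0,0,0,0,0],"grip":[1,1,1,1,1,1,1,1]}'
python3 -c "
from h import *
go(.509,-.053,.10,-.475)"
```

```text
clock: 0.6
ee_pos: [0.2753, -0.5882, 0.2304]
ee_rot: [-0.001, 0.852, 0.524, 0.0]
wrist_force: [-0.6, 0.2, 0.3]
opening: 1.0
clock: 1.43
ee_pos: [0.4241, -0.2967, 0.2308]
ee_rot: [-0.0, 0.853, 0.522, -0.0]
wrist_force: [0.5, -0.3, -0.4]
opening: 1.006
clock: 2.1
ee_pos: [0.4963, -0.0763, 0.2314]
ee_rot: [-0.001, 0.85, 0.526, 0.001]
wrist_force: [-0.2, 1.1, -0.1]
opening: 0.999
clk 2.10 ee [ 0.4963 -0.0763  0.2314] yawy -0.463 turn 0.012 offset [0.0261 0.0007 0.1314] F [-0.2  1.1 -0.1] open 0.999 q [ 0.5   0.13 -0.45  1.93  0.06  1.09 -0.44]
```

```bash

python3 -m jog '{"offset":[[0.013,0,0.03],[0.013,0,0.04],[0,0,0.04],[0,0,0.02],[0,0,0],[0,0,0]],"turn":[0.012,0,0,0,0,0],"grip":[1,1,1,1,1,1]}' >/dev/null
python3 - <<'E'
from h import *
go(.509,-.053,.018,-.475)
im=capture('top')[:,:,::-1]; cv2.imwrite('pics/t2.png',cv2.resize(im[135:280,95:290],None,fx=4,fy=4,interpolation=cv2.INTER_CUBIC))
E
```

```text
clk 2.60 ee [ 0.5054 -0.0609  0.1004] yawy -0.486 turn -0.011 offset [ 0.0088 -0.0001  0.0824] F [0.5 0.2 0.6] open 1.004 q [ 0.43  0.32 -0.44  2.02  0.18  0.84 -0.6 ]
```

View pics/t2.png

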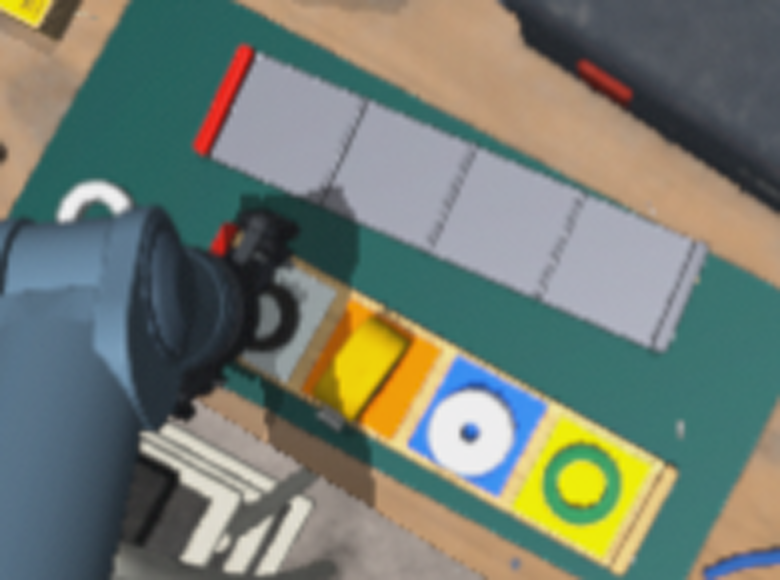

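The picture shows the gripper standing astride the black tape (270,315), well clear of the measure. I move down and grip.

```bash

python3 -m jog '{"offset":[[0.008,0,0.02],[0,0,0.025],[0,0,0.02],[0,0,0.012],[0,0,0.005],[0,0,0]],"turn":[0,0,0,0,0,0],"grip":[1,1,1,1,1,1]}' 
python3 -m jog '{"offset":[[0,0,0],[0,0,0],[0,0,0],[0,0,0],[0,0,0],[0,0,0],[0,0,0],[0,0,0]],"turn":[0,0,0,0,0,0,0,0],"grip":[-1,-1,-1,-1,-1,-1,-1,-1]}'
python3 -m jog '{"offset":[[0,0,-0.005],[0,0,-0.02],[0,0,-0.03],[0,0,-0.03],[0,0,0],[0,0,0]],"turn":[0,0,0,0,0,0],"grip":[-1,-1,-1,-1,-1,-1]}'
python3 -c "
from h import *
go(.549,-.3173,.11,-.39)"
```

```text
clock: 3.15
ee_pos: [0.5111, -0.0536, 0.0201]
ee_rot: [0.0, 0.856, 0.516, 0.0]
wrist_force: [0.4, 0.1, 0.4]
opening: 1.0
clock: 3.82
ee_pos: [0.5122, -0.0531, 0.0217]
ee_rot: [0.001, 0.856, 0.517, 0.001]
wrist_force: [-2.2, 0.3, 5.9]
opening: 0.619
clock: 4.32
ee_pos: [0.5129, -0.0533, 0.1073]
ee_rot: [0.002, 0.856, 0.517, 0.002]
wrist_force: [-0.8, 0.3, -0.4]
opening: 0.616
clk 4.32 ee [ 0.5129 -0.0533  0.1073] yawy -0.485 turn -0.095 offset [-0.2304  0.1338 -0.0022] F [-0.8  0.3 -0.4] open 0.616 q [ 0.42  0.32 -0.45  2.01  0.18  0.85 -0.62]
```

```bash
python3 - <<'E'
from h import *
f=lambda L:np.array(L,float)/4+[95,135]-.375
D=onz('top',f([(367,101),(322,203),(475,148),(430,245),(585,196),(539,299)]),.021)[:,:2]
M=(D[::2]+D[1::2])/2;print(M.round(4),np.linalg.norm(np.diff(M,axis=0),axis=1),[np.arctan2(*(D[i]-D[i+1])[::-1]) for i in(0,2,4)])
y=(M[0]-M[2])/np.linalg.norm(M[0]-M[2]);c=M.mean(0);print(np.arctan2(-y[0],y[1]))
for k in(.138,.046,-.046,-.138):print(k,(c+k*y).round(4))
E
python3 -m jog '{"offset":[[0,0.02,0],[0,0.034,0],[0,0.034,0],[0,0.03,0],[0,0.015,0],[0,0,0]],"turn":[-0.095,0,0,0,0,0],"grip":[-1,-1,-1,-1,-1,-1]}' >/dev/null
python3 -m jog '{"offset":[[-0.01,0,0],[-0.025,0,0],[-0.034,0,0],[-0.034,0,0],[-0.034,0,0],[-0.034,0,0],[-0.03,0,0],[-0.02,0,0],[-0.01,0,0],[0,0,0],[0,0,0]],"turn":[0,0,0,0,0,0,0,0,0,0,0],"grip":[-1,-1,-1,-1,-1,-1,-1,-1,-1,-1,-1]}'
python3 -c "
from h import *
go(.549,-.3173,.016,-.39)"
```

```text
[[ 0.6348 -0.1076]
 [ 0.602  -0.1917]
 [ 0.5645 -0.2764]] [0.09020118 0.09267997] [np.float64(-0.3793595140674495), np.float64(-0.4049413822145828), np.float64(-0.3974237725463373)]
-0.39459295888679097
0.138 [ 0.6535 -0.0645]
0.046 [ 0.6181 -0.1495]
-0.046 [ 0.5828 -0.2344]
-0.138 [ 0.5474 -0.3193]
clock: 5.73
ee_pos: [0.5441, -0.3177, 0.1041]
ee_rot: [-0.001, 0.831, 0.557, 0.0]
wrist_force: [1.5, 0.9, -0.1]
opening: 0.62
clk 5.73 ee [ 0.5441 -0.3177  0.1041] yawy -0.390 turn -0.000 offset [0.0021 0.0045 0.0881] F [ 1.5  0.9 -0.1] open 0.620 q [ 0.75  0.51 -0.36  1.73  0.22  0.94 -0.09]
```

```bash

python3 -m jog '{"offset":[[0.001,0.004,0.02],[0,0,0.03],[0,0,0.02],[0,0,0.01],[0,0,0.006],[0,0,0.003],[0,0,0],[0,0,0]],"turn":[0,0,0,0,0,0,0,0],"grip":[-1,-1,-1,-1,-1,-1,-1,-1]}'
```

```text
clock: 6.4
ee_pos: [0.5504, -0.3195, 0.0169]
ee_rot: [0.001, 0.831, 0.557, 0.001]
wrist_force: [-0.1, 0.6, 0.0]
opening: 0.618
```

```bash

python3 -m jog '{"offset":[[0,0,0.0015],[0,0,0.0015],[0,0,0],[0,0,0]],"turn":[0,0,0,0],"grip":[-1,-1,-1,-1]}'
python3 -m jog '{"offset":[[0,0,0],[0,0,0],[0,0,0],[0,0,0],[0,0,0],[0,0,-0.01],[0,0,-0.02],[0,0,-0.03],[0,0,-0.03],[0,0,0],[0,0,0]],"turn":[0,0,0,0,0,0,0,0,0,0,0],"grip":[1,1,1,1,1,1,1,1,1,1,1]}'
python3 -c "
from h import *
go(.388,-.295,.11,-.475)"
```

```text
clock: 6.73
ee_pos: [0.5504, -0.3203, 0.0148]
ee_rot: [0.001, 0.831, 0.557, 0.001]
wrist_force: [-1.4, 0.2, 6.0]
opening: 0.617
clock: 7.65
ee_pos: [0.5515, -0.3206, 0.1063]
ee_rot: [0.003, 0.831, 0.557, 0.002]
wrist_force: [-0.1, -0.1, -0.5]
opening: 1.001
clk 7.65 ee [ 0.5515 -0.3206  0.1063] yawy -0.390 turn 0.085 offset [-0.052  -0.1571 -0.0047] F [-0.1 -0.1 -0.5] open 1.001 q [ 0.75  0.52 -0.36  1.71  0.22  0.94 -0.09]
```

Contact (6 N) came at the expected height, and the tape is released. Next is the green tape.

```bash

python3 -m jog '{"offset":[[-0.012,-0.02,0],[-0.02,-0.034,0],[-0.02,-0.034,0],[0,-0.034,0],[0,-0.025,0],[0,-0.01,0],[0,0,0],[0,0,0]],"turn":[0.085,0,0,0,0,0,0,0],"grip":[1,1,1,1,1,1,1,1]}' >/dev/null
python3 - <<'E'
from h import *
go(.388,-.295,.019,-.475)
im=capture('top')[:,:,::-1]; cv2.imwrite('pics/t3.png',cv2.resize(im[135:280,95:290],None,fx=4,fy=4,interpolation=cv2.INTER_CUBIC))
E
```

```text
clk 8.32 ee [ 0.3864 -0.2961  0.1026] yawy -0.475 turn 0.000 offset [0.0017 0.0008 0.0836] F [-0.  -0.  -0.2] open 0.999 q [ 0.9   0.27 -0.37  2.07  0.13  0.82 -0.02]
```

View pics/t3.png

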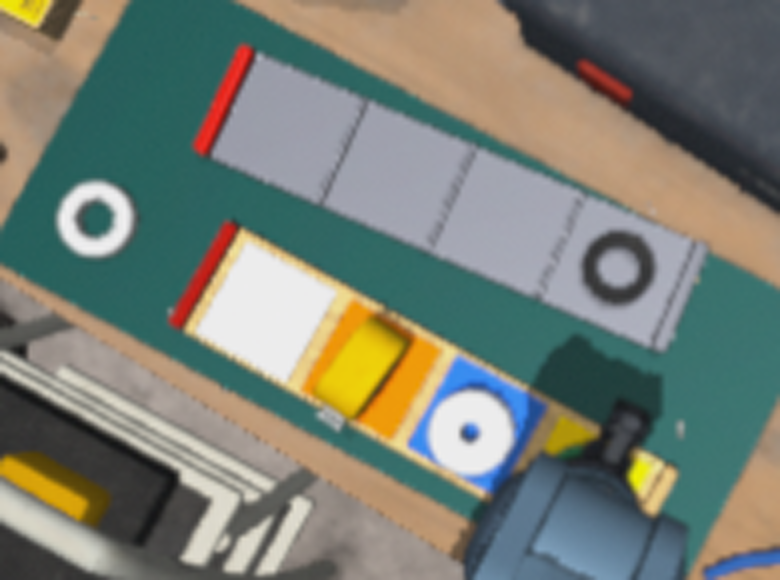

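The black tape lies at (618,267) against a bay centre of (617,271), about 3 mm off. I take the green tape.

```bash

python3 -m jog '{"offset":[[0.001,0,0.02],[0,0,0.025],[0,0,0.02],[0,0,0.012],[0,0,0.006],[0,0,0]],"turn":[0,0,0,0,0,0],"grip":[1,1,1,1,1,1]}' 
python3 -m jog '{"offset":[[0,0,0],[0,0,0],[0,0,0],[0,0,0],[0,0,0],[0,0,0],[0,0,0],[0,0,0]],"turn":[0,0,0,0,0,0,0,0],"grip":[-1,-1,-1,-1,-1,-1,-1,-1]}'
python3 -m jog '{"offset":[[0,0,-0.005],[0,0,-0.02],[0,0,-0.03],[0,0,-0.04],[0,0,-0.03],[0,0,0],[0,0,0]],"turn":[0,0,0,0,0,0,0],"grip":[-1,-1,-1,-1,-1,-1,-1]}'
python3 -c "
from h import *
go(.6535,-.063,.14,-.39)"
```

```text
clock: 8.87
ee_pos: [0.3868, -0.2947, 0.0184]
ee_rot: [-0.001, 0.853, 0.521, -0.0]
wrist_force: [0.2, 0.1, 0.1]
opening: 1.001
clock: 9.53
ee_pos: [0.3879, -0.296, 0.0216]
ee_rot: [0.002, 0.854, 0.521, 0.001]
wrist_force: [-1.5, 0.9, 5.2]
opening: 0.656
clock: 10.12
ee_pos: [0.3881, -0.2966, 0.1476]
ee_rot: [0.003, 0.854, 0.521, 0.001]
wrist_force: [-0.5, -0.4, -1.4]
opening: 0.663
clk 10.12 ee [ 0.3881 -0.2966  0.1476] yawy -0.475 turn -0.085 offset [0.317  0.1567 0.0078] F [-0.5 -0.4 -1.4] open 0.663 q [ 0.92  0.2  -0.39  2.04  0.1   0.91  0.01]
```

```bash

python3 -m jog '{"offset":[[0.012,0.02,0],[0.02,0.034,0],[0.02,0.034,0],[0.03,0.034,0],[0.03,0.023,0],[0.034,0.012,0],[0.034,0,0],[0.034,0,0],[0.034,0,0],[0.034,0,0],[0.02,0,0],[0.015,0,0]],"turn":[-0.085,0,0,0,0,0,0,0,0,0,0,0],"grip":[-1,-1,-1,-1,-1,-1,-1,-1,-1,-1,-1,-1]}' 
python3 -m jog '{"offset":[[0,0,0],[0,0,0]],"turn":[0,0],"grip":[-1,-1]}' >/dev/null
python3 -c "
from h import *
go(.653,-.064,.015,-.39)"
```

```text
clock: 11.12
ee_pos: [0.648, -0.0601, 0.1427]
ee_rot: [-0.002, 0.829, 0.559, -0.001]
wrist_force: [-0.6, -0.1, -1.1]
opening: 0.663
clk 11.28 ee [ 0.6478 -0.0649  0.1433] yawy -0.389 turn 0.001 offset [0.0029 0.0047 0.1283] F [-0.1 -1.2 -1.6] open 0.655 q [ 0.39  0.52 -0.46  1.65  0.26  1.04 -0.54]
```

```bash

python3 -m jog '{"offset":[[0.002,0.003,0.02],[0,0,0.035],[0,0,0.035],[0,0,0.02],[0,0,0.01],[0,0,0.006],[0,0,0],[0,0,0],[0,0,0.0015],[0,0,0],[0,0,0]],"turn":[0,0,0,0,0,0,0,0,0,0,0],"grip":[-1,-1,-1,-1,-1,-1,-1,-1,-1,-1,-1]}'
```

```text
clock: 12.2
ee_pos: [0.6534, -0.0641, 0.0186]
ee_rot: [0.001, 0.831, 0.557, 0.001]
wrist_force: [-0.1, -0.2, -1.4]
opening: 0.66
```

```bash

python3 -m jog '{"offset":[[0,0,0.002],[0,0,0.0015],[0,0,0.001],[0,0,0],[0,0,0]],"turn":[0,0,0,0,0],"grip":[-1,-1,-1,-1,-1]}'
```

```text
clock: 12.62
ee_pos: [0.653, -0.064, 0.0147]
ee_rot: [0.0, 0.831, 0.557, 0.0]
wrist_force: [-2.8, -0.5, 7.4]
opening: 0.664
```

Contact. I release, rise, and go to the spool.

```bash

python3 -m jog '{"offset":[[0,0,0],[0,0,0],[0,0,0],[0,0,0],[0,0,0],[0,0,-0.01],[0,0,-0.02],[0,0,-0.04],[0,0,-0.04],[0,0,-0.02],[0,0,0],[0,0,0]],"turn":[0,0,0,0,0,0,0,0,0,0,0,0],"grip":[1,1,1,1,1,1,1,1,1,1,1,1]}'
python3 -c "
from h import *
go(.4255,-.213,.145,-.475)"
```

```text
clock: 13.62
ee_pos: [0.6541, -0.064, 0.1457]
ee_rot: [0.002, 0.831, 0.557, 0.002]
wrist_force: [-0.3, 0.6, -0.3]
opening: 1.0
clk 13.62 ee [ 0.6541 -0.064   0.1457] yawy -0.390 turn 0.085 offset [-0.237  -0.1351 -0.0004] F [-0.3  0.6 -0.3] open 1.000 q [ 0.39  0.52 -0.46  1.63  0.26  1.04 -0.55]
```

```bash

python3 -m jog '{"offset":[[-0.015,0,0],[-0.034,0,0],[-0.034,-0.01,0],[-0.034,-0.02,0],[-0.034,-0.03,0],[-0.034,-0.03,0],[-0.034,-0.03,0],[-0.018,-0.015,0],[0,0,0],[0,0,0],[0,0,0]],"turn":[0.085,0,0,0,0,0,0,0,0,0,0],"grip":[1,1,1,1,1,1,1,1,1,1,1]}' >/dev/null
python3 - <<'E'
from h import *
go(.4255,-.213,.018,-.475)
E
```

```text
clk 14.53 ee [ 0.4355 -0.209   0.1421] yawy -0.475 turn 0.000 offset [-0.0082 -0.0069  0.1241] F [ 0.1 -0.1  0.6] open 0.996 q [ 0.76  0.21 -0.43  2.05  0.11  0.9  -0.21]
```

```bash

python3 -m jog '{"offset":[[-0.008,-0.007,0.02],[0,0,0.034],[0,0,0.03],[0,0,0],[0,0,0]],"turn":[0,0,0,0,0],"grip":[1,1,1,1,1]}' >/dev/null
python3 -c "
from h import *
go(.4255,-.213,.019,-.475)"
python3 -m jog '{"offset":[[0,0,0.015],[0,0,0.012],[0,0,0.008],[0,0,0.004],[0,0,0],[0,0,0]],"turn":[0,0,0,0,0,0],"grip":[1,1,1,1,1,1]}'
```

```text
clk 14.95 ee [ 0.4252 -0.2115  0.0572] yawy -0.472 turn 0.003 offset [-0.0013  0.0011  0.0382] F [0.2 0.  0. ] open 0.995 q [ 0.74  0.34 -0.4   2.12  0.19  0.72 -0.26]
clock: 15.45
ee_pos: [0.4258, -0.2136, 0.02]
ee_rot: [0.0, 0.854, 0.521, 0.0]
wrist_force: [0.4, 0.5, 0.2]
opening: 1.0
```

```bash

python3 -m jog '{"offset":[[0,0,0],[0,0,0],[0,0,0],[0,0,0],[0,0,0],[0,0,0],[0,0,0],[0,0,0]],"turn":[0,0,0,0,0,0,0,0],"grip":[-1,-1,-1,-1,-1,-1,-1,-1]}'
python3 -m jog '{"offset":[[0,0,-0.005],[0,0,-0.02],[0,0,-0.03],[0,0,-0.04],[0,0,-0.03],[0,0,0],[0,0,0]],"turn":[0,0,0,0,0,0,0],"grip":[-1,-1,-1,-1,-1,-1,-1]}'
python3 -c "
from h import *
go(.618,-.148,.14,-.39)"
```

```text
clock: 16.12
ee_pos: [0.426, -0.2139, 0.0206]
ee_rot: [0.001, 0.854, 0.521, 0.0]
wrist_force: [-1.8, 1.2, 5.1]
opening: 0.689
clock: 16.7
ee_pos: [0.4266, -0.2143, 0.1464]
ee_rot: [0.002, 0.854, 0.521, 0.001]
wrist_force: [-0.5, -0.1, -3.7]
opening: 0.692
clk 16.70 ee [ 0.4266 -0.2143  0.1464] yawy -0.475 turn -0.085 offset [0.1341 0.1518 0.0069] F [-0.5 -0.1 -3.7] open 0.692 q [ 0.79  0.19 -0.44  2.07  0.1   0.9  -0.19]
```

Spool held (about 3 N weight seen). I carry it to the +46 bay.

```bash

python3 -m jog '{"offset":[[0,0.015,0],[0,0.03,0],[0.01,0.034,0],[0.02,0.034,0],[0.03,0.024,0],[0.034,0.013,0],[0.025,0,0],[0.012,0,0],[0,0,0],[0,0,0],[0,0,0]],"turn":[-0.085,0,0,0,0,0,0,0,0,0,0],"grip":[-1,-1,-1,-1,-1,-1,-1,-1,-1,-1,-1]}' >/dev/null
python3 -c "
from h import *
go(.618,-.148,.018,-.39)"
```

```text
clk 17.62 ee [ 0.6111 -0.1533  0.1429] yawy -0.392 turn -0.002 offset [0.0079 0.0048 0.1249] F [-0.1 -1.  -2.8] open 0.691 q [ 0.53  0.48 -0.45  1.7   0.24  1.02 -0.39]
```

```bash

python3 -m jog '{"offset":[[0.005,0.003,0.02],[0,0,0.034],[0,0,0.034],[0,0,0.02],[0,0,0.01],[0,0,0.004],[0,0,0],[0,0,0],[0,0,0]],"turn":[0,0,0,0,0,0,0,0,0],"grip":[-1,-1,-1,-1,-1,-1,-1,-1,-1]}'
python3 -m jog '{"offset":[[0,0,0.002],[0,0,0.0015],[0,0,0],[0,0,0]],"turn":[0,0,0,0],"grip":[-1,-1,-1,-1]}'
```

```text
clock: 18.37
ee_pos: [0.6201, -0.1478, 0.025]
ee_rot: [0.002, 0.831, 0.556, 0.001]
wrist_force: [-0.1, 0.3, -2.2]
opening: 0.689
clock: 18.7
ee_pos: [0.6182, -0.147, 0.0194]
ee_rot: [0.0, 0.831, 0.557, 0.0]
wrist_force: [-0.3, 0.4, -2.9]
opening: 0.693
```

```bash

python3 -m jog '{"offset":[[0,0,0.002],[0,0,0.002],[0,0,0.0015],[0,0,0],[0,0,0]],"turn":[0,0,0,0,0],"grip":[-1,-1,-1,-1,-1]}'
```

```text
clock: 19.12
ee_pos: [0.6182, -0.147, 0.0138]
ee_rot: [-0.0, 0.831, 0.557, -0.0]
wrist_force: [-1.8, -0.3, -0.1]
opening: 0.689
```

```bash

python3 -m jog '{"offset":[[0,0,0],[0,0,0],[0,0,0],[0,0,0],[0,0,0],[0,0,-0.01],[0,0,-0.02],[0,0,-0.04],[0,0,-0.04],[0,0,-0.035],[0,0,0],[0,0,0]],"turn":[0,0,0,0,0,0,0,0,0,0,0,0],"grip":[1,1,1,1,1,1,1,1,1,1,1,1]}'
python3 -m jog '{"offset":[[0,0.0,0],[0.03,0,0],[0.04,0,0],[0.04,0,0],[0.02,0,0],[0,0,0],[0,0,0]],"turn":[0,0,0,0,0,0,0],"grip":[1,1,1,1,1,1,1]}'
python3 - <<'E'
from h import *
im=capture('top')[:,:,::-1]; cv2.imwrite('pics/top4.png',im);cv2.imwrite('pics/t4.png',cv2.resize(im[135:280,95:290],None,fx=4,fy=4,interpolation=cv2.INTER_CUBIC))
E
```

```text
clock: 20.12
ee_pos: [0.621, -0.1473, 0.1634]
ee_rot: [0.003, 0.831, 0.557, 0.003]
wrist_force: [-0.5, 0.6, -1.3]
opening: 1.0
clock: 20.7
ee_pos: [0.6662, -0.0238, 0.1565]
ee_rot: [-0.002, 0.829, 0.559, -0.001]
wrist_force: [-1.0, -0.6, 0.0]
opening: 1.0
```

View pics/t4.png

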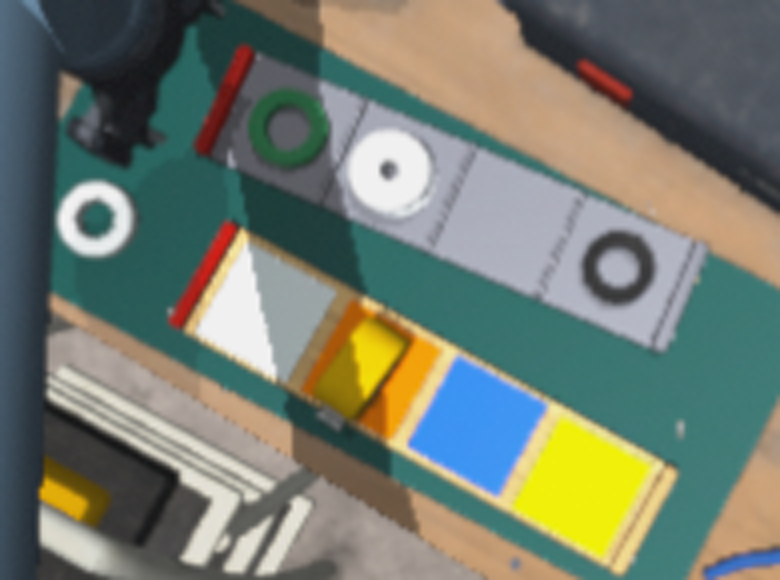

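All three are in place: green (288,127) against bay centre (289,128), spool (390,171) against (398,174) less parallax, black (618,267). The measure is untouched, with its neighbours now gone. I work out its approach.

```bash
python3 - <<'E'
from h import *
f=lambda L:np.array(L,float)/4+[95,135]-.375
print('spool',onz('top',f([(390,171)]),.049),'hook',onz('top',f([(332,417)]),.03),onz('top',f([(332,417)]),.045))
h=onz('top',f([(332,417)]),.03)[0]
print('top edge L',onz('top',f([(375,318),(313,385)]),.08)[:,:2])
print(np.arctan2(-.1345-h[1],.471-h[0]),np.hypot(-.1345-h[1],.471-h[0]))
go(.471,-.1345,.155,-.56+np.pi/2)
E
```

```text
spool [[ 0.61710719 -0.14737933  0.049     ]] hook [[ 0.43276891 -0.10677531  0.03      ]] [[ 0.4335262 -0.1096029  0.045    ]]
top edge L [[ 0.50660473 -0.14474722]
 [ 0.45778448 -0.10180717]]
-0.6274306395085026 0.04722578417877292
clk 20.75 ee [ 0.6661 -0.0269  0.1565] yawy -0.389 turn -1.400 offset [ 0.1082 -0.1948  0.0023] F [-0.2 -0.2 -0.3] open 0.999 q [ 0.33  0.53 -0.48  1.59  0.27  1.08 -0.6 ]
```

```bash
python3 -m jog '{"offset":[[0,0,-0.02],[0,0,0],[0,0,0],[0,0,0],[0,0,0],[0,0,0],[0,0,0],[0,0,0],[0,0,0],[0,0,0],[0,0,0],[0,0,0]],"turn":[-0.117,-0.117,-0.117,-0.117,-0.117,-0.117,-0.117,-0.117,-0.117,-0.117,-0.117,-0.117],"grip":[1,1,1,1,1,1,1,1,1,1,1,1]}'
python3 -c "
from h import *
go(.471,-.1345,.155,-.56+np.pi/2)"
```

```text
clock: 21.75
ee_pos: [0.6663, -0.0309, 0.1771]
ee_rot: [-0.001, 0.274, 0.962, -0.002]
wrist_force: [-0.1, 0.3, 0.3]
opening: 0.999
clk 21.75 ee [ 0.6663 -0.0309  0.1771] yawy 1.015 turn 0.004 offset [ 0.1104 -0.1914  0.0229] F [-0.1  0.3  0.3] open 0.999 q [ 0.53  0.58 -0.75  1.57  0.43  1.16  0.7 ]
```

```bash
python3 -m jog '{"offset":[[0.01,-0.015,0],[0.02,-0.034,0],[0.02,-0.034,0],[0.02,-0.034,0],[0.02,-0.034,0],[0.02,-0.025,0],[0,-0.015,0.0],[0,0,0.02],[0,0,0.02],[0,0,0],[0,0,0]],"turn":[0.04,0,0,0,0,0,0,0,0,0,0],"grip":[1,1,1,1,1,1,1,1,1,1,1]}' >/dev/null
python3 - <<'E'
from h import *
go(.471,-.1345,.032,.97)
im=capture('side')[:,:,::-1]; cv2.imwrite('pics/s5.png',cv2.resize(im[150:230,170:270],None,fx=7,fy=7,interpolation=cv2.INTER_CUBIC))
E
```

```text
clk 22.67 ee [ 0.4671 -0.1253  0.1373] yawy 0.971 turn 0.001 offset [-0.0088 -0.0052  0.1053] F [0.4 0.4 0.8] open 1.000 q [ 0.91  0.29 -0.81  2.04  0.26  0.92  0.93]
```

View pics/s5.png

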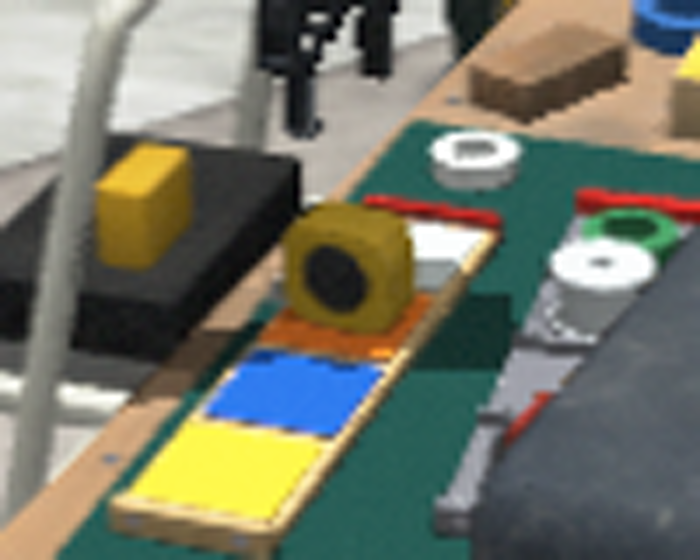

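The side view shows the measure standing alone on orange at (345,270), with the open fingers above it and clear. I move down around it.

```bash
python3 -m jog '{"offset":[[-0.008,-0.005,0.015],[0,0,0.02],[0,0,0],[0,0,0]],"turn":[0,0,0,0],"grip":[1,1,1,1]}' 
python3 -m jog '{"offset":[[0,0,0.02],[0,0,0.025],[0,0,0.018],[0,0,0.008],[0,0,0],[0,0,0]],"turn":[0,0,0,0,0,0],"grip":[1,1,1,1,1,1]}'
python3 -c "
from h import *
go(.471,-.1345,.032,.97)"
```

```text
clock: 23.05
ee_pos: [0.4731, -0.1322, 0.1038]
ee_rot: [-0.001, 0.294, 0.956, 0.0]
wrist_force: [-0.1, 0.1, -0.3]
opening: 1.001
clock: 23.55
ee_pos: [0.4743, -0.1322, 0.0337]
ee_rot: [0.001, 0.294, 0.956, 0.0]
wrist_force: [0.8, 0.3, 0.5]
opening: 0.999
clk 23.55 ee [ 0.4743 -0.1322  0.0337] yawy 0.974 turn 0.004 offset [ 0.0014 -0.0038  0.0017] F [0.8 0.3 0.5] open 0.999 q [ 0.8   0.48 -0.7   2.08  0.45  0.74  0.79]
```

```bash
python3 -m jog '{"offset":[[0,-0.004,0],[0,0,0],[0,0,0],[0,0,0],[0,0,0],[0,0,0],[0,0,0],[0,0,0],[0,0,0],[0,0,0]],"turn":[0,0,0,0,0,0,0,0,0,0],"grip":[-1,-1,-1,-1,-1,-1,-1,-1,-1,-1]}' 
python3 -m jog '{"offset":[[0,0,-0.005],[0,0,-0.02],[0,0,-0.035],[0,0,-0.04],[0,0,-0.03],[0,0,0],[0,0,0]],"turn":[0,0,0,0,0,0,0],"grip":[-1,-1,-1,-1,-1,-1,-1]}'
python3 - <<'E'
from h import *
go(.5828,-.2344,.14,-.39+np.pi/2)
E
```

```text
clock: 24.38
ee_pos: [0.4727, -0.1353, 0.0338]
ee_rot: [0.001, 0.294, 0.956, 0.0]
wrist_force: [0.2, 1.5, 5.6]
opening: 0.411
clock: 24.97
ee_pos: [0.4714, -0.1364, 0.1638]
ee_rot: [0.001, 0.294, 0.956, -0.001]
wrist_force: [-0.7, -0.7, -3.3]
opening: 0.414
clk 24.97 ee [ 0.4714 -0.1364  0.1638] yawy 0.973 turn -0.207 offset [-0.1402 -0.0483  0.0242] F [-0.7 -0.7 -3.3] open 0.414 q [ 0.95  0.26 -0.83  2.01  0.23  0.97  0.98]
```

```bash
python3 -m jog '{"offset":[[0,0,0],[0,0,0],[-0.015,-0.006,0],[-0.025,-0.01,0],[-0.034,-0.012,0],[-0.034,-0.012,0],[-0.02,-0.008,0],[-0.012,0,0],[0,0,0],[0,0,0],[0,0,0]],"turn":[-0.104,-0.103,0,0,0,0,0,0,0,0,0],"grip":[-1,-1,-1,-1,-1,-1,-1,-1,-1,-1,-1]}' >/dev/null
python3 - <<'E'
from h import *
go(.5828,-.2344,.027,-.39+np.pi/2)
im=capture('top')[:,:,::-1]; cv2.imwrite('pics/t6.png',cv2.resize(im[135:280,95:290],None,fx=4,fy=4,interpolation=cv2.INTER_CUBIC))
E
```

```text
clk 25.88 ee [ 0.58   -0.2316  0.1601] yawy 1.183 turn 0.002 offset [-0.0044 -0.0015  0.133 ] F [-0.5  0.  -3.4] open 0.418 q [ 0.9   0.53 -0.76  1.69  0.4   1.09  1.2 ]
```

View pics/t6.png

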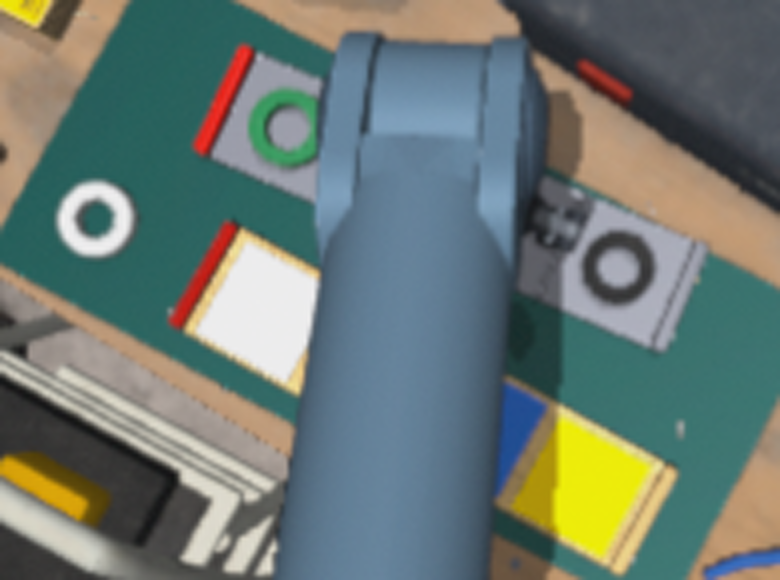

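The arm hides the measure, but the bay beneath it is free and the wrist looks clear of the toolbox. I lower it in steps and watch the force.

```bash
python3 -m jog '{"offset":[[-0.003,-0.001,0.02],[0,0,0.03],[0,0,0.02],[0,0,0.01],[0,0,0],[0,0,0]],"turn":[0,0,0,0,0,0],"grip":[-1,-1,-1,-1,-1,-1]}'
python3 -m jog '{"offset":[[0,0,0.015],[0,0,0.015],[0,0,0.008],[0,0,0.005],[0,0,0],[0,0,0],[0,0,0]],"turn":[0,0,0,0,0,0,0],"grip":[-1,-1,-1,-1,-1,-1,-1]}'
python3 -c "
from h import *
go(.5828,-.2344,.0265,-.39+np.pi/2)"
```

```text
clock: 26.43
ee_pos: [0.5842, -0.2347, 0.0826]
ee_rot: [-0.0, 0.193, 0.981, 0.0]
wrist_force: [0.3, -0.5, -2.9]
opening: 0.417
clock: 27.02
ee_pos: [0.5853, -0.2353, 0.04]
ee_rot: [0.0, 0.194, 0.981, 0.0]
wrist_force: [0.1, -0.1, -4.0]
opening: 0.413
clk 27.02 ee [ 0.5853 -0.2353  0.04  ] yawy 1.181 turn 0.000 offset [ 0.0027 -0.0001  0.0135] F [ 0.1 -0.1 -4. ] open 0.413 q [ 0.83  0.68 -0.67  1.74  0.52  0.91  1.12]
```

```bash
python3 -m jog '{"offset":[[0,0,0.005],[0,0,0.004],[0,0,0.002],[0,0,0.001],[0,0,0],[0,0,0]],"turn":[0,0,0,0,0,0],"grip":[-1,-1,-1,-1,-1,-1]}'
python3 -m jog '{"offset":[[0,0,0.001],[0,0,0],[0,0,0]],"turn":[0,0,0],"grip":[-1,-1,-1]}'
```

```text
clock: 27.52
ee_pos: [0.5848, -0.2353, 0.0276]
ee_rot: [0.0, 0.194, 0.981, 0.0]
wrist_force: [-0.1, 0.3, -3.7]
opening: 0.411
clock: 27.77
ee_pos: [0.5851, -0.2353, 0.0271]
ee_rot: [0.0, 0.194, 0.981, -0.0]
wrist_force: [-0.1, 0.6, -0.4]
opening: 0.413
```

Weight has come off and it is seated. I release with a partial opening and rise.

```bash
python3 -m jog '{"offset":[[0,0,0],[0,0,0],[0,0,0],[0,0,0],[0,0,0],[0,0,-0.01],[0,0,-0.03],[0,0,-0.04],[0,0,-0.04],[0,0,-0.04],[0,0,0],[0,0,0]],"turn":[0,0,0,0,0,0,0,0,0,0,0,0],"grip":[0.3,0.3,0.3,0.3,0.3,0.3,0.3,0.3,0.3,0.3,0.3,0.3]}'
python3 -m jog '{"offset":[[0,-0.02,0],[0,-0.04,0],[0,-0.04,0],[0,-0.04,0],[0,-0.04,0],[0,-0.04,0],[0,-0.03,0],[0,0,0],[0,0,0]],"turn":[0,0,0,0,0,0,0,0,0],"grip":[0.3,0.3,0.3,0.3,0.3,0.3,0.3,0.3,0.3]}'
python3 - <<'E'
from h import *
im=capture('top')[:,:,::-1]; cv2.imwrite('pics/t7.png',cv2.resize(im[135:280,95:290],None,fx=4,fy=4,interpolation=cv2.INTER_CUBIC))
E
```

```text
clock: 28.77
ee_pos: [0.5876, -0.2355, 0.1915]
ee_rot: [0.004, 0.193, 0.981, -0.001]
wrist_force: [0.6, -0.6, -0.2]
opening: 0.645
clock: 29.52
ee_pos: [0.486, -0.4698, 0.1843]
ee_rot: [-0.002, 0.197, 0.98, 0.0]
wrist_force: [0.2, 0.4, 0.7]
opening: 0.649
```

View pics/t7.png

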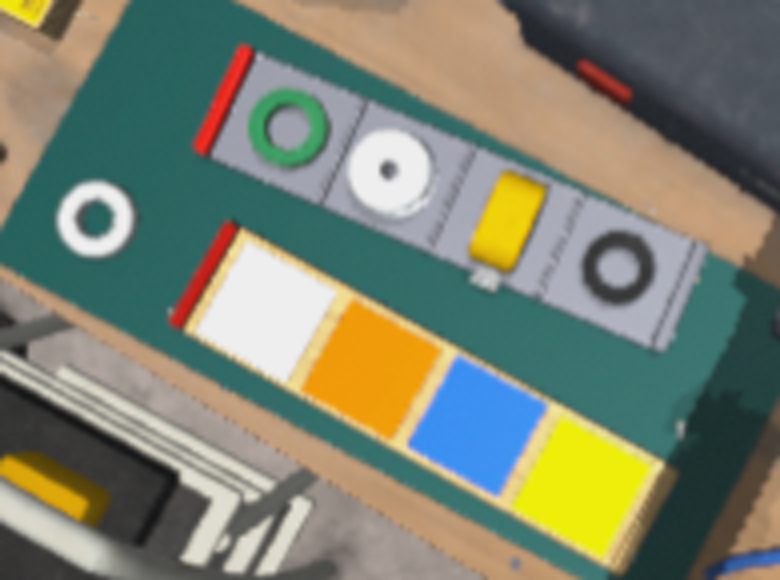

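All four stand in their bays and the plates are still on the rack. One numeric check before handing in.

```bash
python3 - <<'E'
from h import *
f=lambda L:np.array(L,float)/4+[95,135]-.375
c=np.array([.6004,-.1919]);a=-.392;x=np.array([np.cos(a),np.sin(a)]);y=np.array([-x[1],x[0]])
for n,p,z in[('green',(288,127),.029),('spool',(390,171),.049),('measure',(508,220),.077),('black',(618,267),.030)]:
    d=onz('top',f([p]),z)[0,:2]-c;print(n,'tray x %.4f y %.4f'%(d@x,d@y))
E
```

```text
green tray x -0.0007 y 0.1368
spool tray x -0.0016 y 0.0475
measure tray x -0.0016 y -0.0509
black tray x 0.0019 y -0.1371
```

All four are within 5 mm of their bay centres, against a 16 mm tolerance.

```bash
python3 -c "
from workcell import *
print(finish_job(), get_obs()['clock'])"
```

```text
the job is handed in; nothing more can be done
the job is handed in; nothing more can be done
```

I moved all four things to the grey tray in reverse order and handed the job in; it reports no verdict. From the tray's red end they now lie green tape, spool, measure, black tape. The clock read about 29.5 s of the 99 s allowed, and the largest wrist force I read was about 7 N.

- **Position:** by my last top picture each thing is within 5 mm of its bay centre, against the 16 mm allowed. The measure is furthest off, about 5 mm along the row; the others are within 2 mm.
- **Height and tilt:** I did not measure these separately. I released each thing only once the wrist force showed it on the floor, and all four look flat and upright from above.
- **Other things:** the coloured plates are still on the rack, I did not go near any look-alike, and the gripper was well clear of the tray at the end.
- **A disagreement:** my first outline of the tray came out about 10 mm short of its stated 396 mm, because I picked the edges too far in. Bay centres taken from the dividers agreed with it to about 3 mm, and I used those.

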